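# Consolidate power-module trays and stack the emptied one

### The arm

A 7-joint arm with a two-finger parallel gripper is mounted at the origin on the work surface. World frame = base frame: x ahead of the robot, y to its left, z up, the work surface at z = 0. Lengths are in m, angles in rad, forces in N, time in s.
With the tool pointing down it reaches from about 0.4 to 0.85 m from the base axis. Payload 10.4 kg.
Tool frame: the origin (TCP) lies on the centre line of the jaws, within the pads' length; the fingertips stand 11 mm ahead of it and the grasp point (between the pads) lies 8 mm behind it (tip_reach is the distance from the TCP to the fingertips, in m); z points along the fingers, y is the line along which they close (so a half turn about z gives the same grasp; the last joint's range is limited). The gripper opens to 85 mm and grips with 20 to 120 N. Pads are 22 mm wide; open, the fingers measure 114 mm over their backs; the gripper's body (76 mm by 85 mm) begins 54 mm behind the grasp point. The pads swing forward as they close: fully open they stand 13 mm farther back than shut.
Start: joints at [-1.17, 0.332, -0.065, 1.46, 0.022, 1.35, -0.088], TCP at [0.257, 0.57, 0.242] pointing down, gripper open.
Joint ranges: [-2.6, 2.6], [-0.5, 2.12], [-1.47, 1.34], [0.16, 2.42], [-1.27, 4.41], [0.06, 2.06], [-2.6, 2.6]. Speed limits (rad/s): [2.22, 2.22, 2.79, 2.79, 3.14, 3.14, 3.14].

### API

Orientations are given as a unit quaternion [x, y, z, w].
In Python, from workcell import get_obs, camera, hand_in, tip_reach gives the robot as it stands. The module is installed in compiled form; this text tells all that it offers.
- The arm moves only by the tool move_arm, never from a script. Its argument "plan" is a list of rows, each an object with "delta_pos": the shift along the tool's x, y, z in m, a list of three; "turn": the turn, a rotation vector about the tool's x, y, z in rad, a list of three; "fingers": the closure, from 0 (fully open) to 1 (shut). A call has 1 to 12 rows; each row is the pose to reach, as a shift and turn from the pose commanded when the call began, along the tool's axes at that moment; what a row does not reach only later rows make up. A row lasts 1/8 s, in which the tool goes at most 62.5 mm and 10.7 degrees, less where a joint would pass 70% of its speed; a pose out of reach is approached as far as the arm can. A call with a gripper value outside its range is refused whole. The fingers move at their own pace and stop on an object; "force" is the grip in N (left out, the last holds). Time passes only in rows, so rows that repeat a pose let the fingers close. It gives the time, the measured TCP pose, the force, the opening and the grip force at its end, in the units of the state.
- get_obs(): the state, without advancing time (a new reading comes with each control period).
- camera(name): name is "scene" or "top" or "wrist"; returns a dict with "color" (384x512x3 uint8, red, green, blue), "range_z" (384x512 float32, m along the optical axis (not along the pixel's ray), 0 where there is no reading), "fx", "fy", "cx", "cy" (pixels), "R" (3x3) and "t" (3): a world point X has camera coordinates R X + t; the wrist camera has in their place "tool_from_camera" (4x4, takes a point from camera to tool coordinates, whose origin is the TCP and whose axes are the flange's). Camera axes: x right, y down, z forward; pixel columns grow to the right and rows downward; lengths in m; the calibration is good to about 2 mm. The wrist camera is an equidistant fisheye: a pixel r from the principal point sees the ray r / f radians off the axis. A picture is of the moment at which its call begins: read the wrist's pose just before it.
- hand_in(): hands the job in; it is judged then, once.
The state is a dict: "clock": time; "joint_pos": joint angles; "joint_velocities": joint speeds; "tau": joint torques, N m; "position": TCP position; "ee_rot": TCP orientation; "ft_force": force on the tool from outside, world axes, zero at the start; "torque": the same for the moment, N m; "grip_width": opening from 0.0 (shut) to 1.0 (fully open); "grasp_force": force on a finger pad.
Only numpy, scipy, OpenCV 4.12 (cv2) and the standard library are available. Lean on these libraries where they do the work, as an engineer would, in place of code of your own. Each camera call takes 0.05 s, during which the arm holds its last target. There are 200 camera calls.

### The job

Two of the grey trays are part-filled with power modules: move the green and the orange module out of the tray on the sloped stand into the tray on the bench that holds the blue one, each fully home in the pocket that matches its width. Then set the emptied tray squarely on top of the other empty tray, same footprint, edges lined up. Set things down rather than dropping them, leave the other bench items where they are, and let go of everything.

Things in the scene. Friction and masses are not known exactly. Their poses are not given: they have to be found in the camera images.
- donor: Part-filled grey plastic tray, 60 (x) x 216 (y) x 22 high, origin at underside centre, z up out of the pockets. Starts on the sloped stand, tilted 25 degrees with low side towards its -x, wide module at y=+72, narrow at y=-72, middle pocket empty. Same shape as the receiver. About 220 g; when empty, grip it across its 60 mm width (flat outer sides) or by an 8 mm divider at y=+-36.
- receiver: Part-filled grey plastic tray, 60 (x) x 216 (y) x 22 high, origin at underside centre, z up out of the pockets, flat on the bench with the blue module. Floor 4 thick; flat rim. Three pockets in a row, each 64 long in y, 18 deep: wide (52 in x) at y=+72, middle (44) at y=0, narrow (36) at y=-72. Dividers 8 thick, end walls 4. Loose, about 220 g.
- empties: Empty tray flat on the bench, the start of the stack of empties. Same shape and size as the donor; stacked trays rest rim to underside, 22 mm apart, with no interlock.
- module_wide: Green plastic-cased power module, box 48 (x) x 60 (y) x 55 high (z), about 210 g, silvery plate and brass studs on top. Origin at underside centre. Home in its pocket it stands 37 proud of the tray rim, with 2 play each side. Starts in the donor's wide pocket, tilted with it.
- module_narrow: Orange plastic-cased power module, box 32 (x) x 60 (y) x 55 high (z), about 140 g, silvery plate and brass studs on top. Origin at underside centre. Home in its pocket it stands 37 proud of the tray rim, with 2 play each side. Starts in the donor's narrow pocket, tilted with it.
- module_mid: Blue plastic-cased power module, box 40 (x) x 60 (y) x 55 high (z), about 170 g, silvery plate and brass studs on top. Origin at underside centre. Home in its pocket it stands 37 proud of the tray rim, with 2 play each side. Starts, and stays, in the receiver's middle pocket.
- receiver_wide (a point): centre of the floor of the receiver's wide pocket, 18 below its rim; axes as the tray's
- receiver_mid (a point): centre of the floor of the receiver's middle pocket; axes as the tray's
- receiver_narrow (a point): centre of the floor of the receiver's narrow pocket; axes as the tray's
- stand: Fixed aluminium stand, origin on the bench below its centre, z up. Flat top, 226 (y) x 115, slopes 25 degrees, low towards -x; donor underside centre rests on it 60 above the origin. Two stops 12 high, 34 long at y=+-88 hold the tray's low side; between them that side is free. The top runs on 25 past the tray's long sides. Highest point 86.
- spool: bystander: reel of solder wire standing on end, grey flanges and silvery wire, 52 dia x 42 high; origin at underside centre
- flux_tin: bystander: low round yellow tin with a white lid, 56 dia x 30 high; origin at underside centre
- tape: bystander: roll of white tape lying flat, 84 outer dia, 19 high; origin at underside centre
- screwdriver: bystander: screwdriver about 160 long lying on the bench
- tweezers: bystander: steel tweezers 130 long, 5 high, lying on the bench; origin at the middle of the underside
- clamp_stand: bystander: small black helping-hand stand, base 55 x 75, 65 high, with two red clips; origin at underside centre

How it is judged:
By the outcome, as a careful person would: the job done as asked, in the order asked, and still so for the second after the job is handed in, with the robot touching nothing.
It also fails if it takes over 72 s, if anything falls off the work surface, if the arm or the gripper's body presses on something with over 40 N, if the wrist force passes 120 N, or if a joint passes its speed limit or range.

## Working session

There is one attempt and no reset: what is moved stays moved. The work goes in short steps, Python scripts to look and compute and a tool call to move; the robot and the scene stay as the last step left them, time stands still between calls to the robot, and variables do not carry over. Pictures are saved under pics/ and viewed, at most 10 in all, crops included, and the job is handed in when it is done.

Besides the shell and the picture viewer there is one more tool, called after ">>>" by a JSON object that holds its "op" and its "data". move_arm: Moves the arm, as the interface text tells. Its arguments: {"type":"object","properties":{"plan":{"type":"array","items":{"type":"object","properties":{"delta_pos":{"type":"array","items":{"type":"number"}},"turn":{"type":"array","items":{"type":"number"}},"fingers":{"type":"number"}}}},"force":{"type":"number"}},"required":["plan"]}

```bash
mkdir -p pics
python3 - <<'E'
from workcell import *
import cv2,numpy as np
o=get_obs();print({k:np.round(v,3) for k,v in o.items()},tip_reach)
ims=[]
for n in("top","scene"):
    c=camera(n);np.savez(n+".npz",**c);cv2.imwrite(f"pics/{n}1.png",c["color"][:,:,::-1])
    print(n,c["fx"],c["cx"],c["cy"],np.round(c["R"],3).tolist(),np.round(c["t"],3))
E
```

```text
{'clock': np.float64(0.0), 'joint_pos': array([-1.17 ,  0.333, -0.065,  1.461,  0.022,  1.35 , -0.089]), 'joint_velocities': array([-0.001, -0.001,  0.   ,  0.001,  0.   , -0.   ,  0.   ]), 'tau': array([ 0.0000e+00, -6.2545e+01,  4.9000e-02, -3.9162e+01,  1.6000e-02,
        1.0000e-02,  0.0000e+00]), 'position': array([0.257, 0.569, 0.241]), 'ee_rot': array([ 0.21 ,  0.978, -0.001, -0.   ]), 'ft_force': array([-0.581,  0.886,  1.084]), 'torque': array([0.045, 0.013, 0.051]), 'grasp_force': np.float64(0.0), 'grip_width': np.float64(0.996)} 0.011
top 403.06530991048817 252.09407777130534 186.00679361246924 [[0.017, -1.0, 0.008], [-0.995, -0.018, -0.096], [0.096, -0.007, -0.995]] [-0.013  0.608  1.164]
scene 361.73668833884227 252.06307486417808 185.97640914598193 [[0.815, 0.58, -0.002], [0.374, -0.528, -0.762], [-0.443, 0.621, -0.647]] [-0.457 -0.149  1.256]
```

View pics/top1.png

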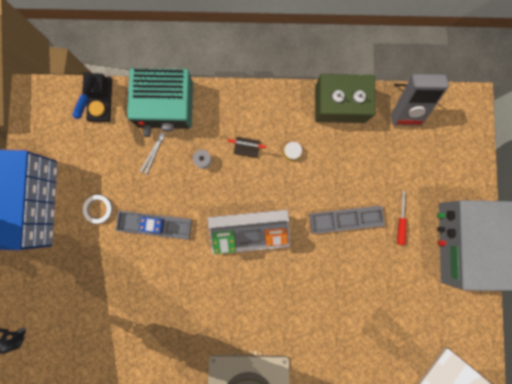

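View pics/scene1.png

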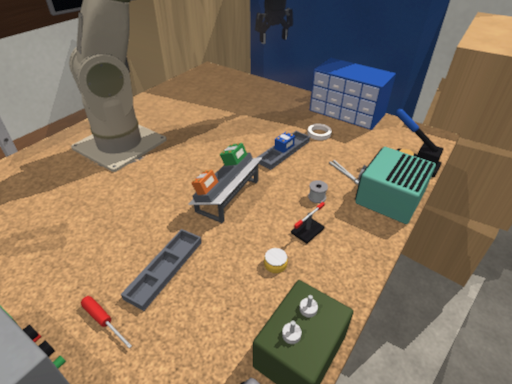

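The top view shows the receiver at about (153,225) with the blue module, the donor on its stand at (249,232) with green left at (225,242) and orange right at (276,239), and the empties tray at (347,220). The low side of the stand faces the robot. Next I measure coarsely by depth.

```bash
cat > h.py <<'E'
import numpy as np,cv2
from workcell import *
from scipy.spatial.transform import Rotation as Ro
def cloud(c,obs=None):
    H,W=c["range_z"].shape;u,v=np.meshgrid(np.arange(W),np.arange(H));z=c["range_z"]
    if obs is None:
        P=np.stack([(u-c["cx"])/c["fx"]*z,(v-c["cy"])/c["fy"]*z,z],-1)
        return (P-c["t"])@c["R"],z>0
    a=(u-c["cx"])/c["fx"];b=(v-c["cy"])/c["fy"];th=np.hypot(a,b)
    s=np.tan(np.minimum(th,1.5))/np.maximum(th,1e-9)
    P=np.stack([a*s*z,b*s*z,z],-1);T=np.array(c["tool_from_camera"])
    P=P@T[:3,:3].T+T[:3,3]
    return P@Ro.from_quat(obs["ee_rot"]).as_matrix().T+obs["position"],(z>0)&(th<1.3)
def rect(p):
    r=cv2.minAreaRect((p[:,:2]*1000).astype(np.float32));return np.round(r[0],1),np.round(r[1],1),round(r[2],1)
def wrist(name):
    o=get_obs();c=camera("wrist");cv2.imwrite(f"pics/{name}.png",c["color"][:,:,::-1])
    P,ok=cloud(c,o);np.savez(name+".npz",P=P,ok=ok,color=c["color"]);return c,P,ok,o
def project(c,o,X):
    T=np.array(c["tool_from_camera"]);p=(np.atleast_2d(X)-o["position"])@Ro.from_quat(o["ee_rot"]).as_matrix()
    p=(p-T[:3,3])@T[:3,:3];r=np.hypot(p[:,0],p[:,1]);th=np.arctan2(r,p[:,2])
    return np.stack([c["cx"]+c["fx"]*th*p[:,0]/r,c["cy"]+c["fy"]*th*p[:,1]/r],1)
E
python3 - <<'E'
from h import *
c=dict(np.load("top.npz"));P,ok=cloud(c)
def box(u0,u1,v0,v1,zl,zh):
    q=P[v0:v1,u0:u1];m=ok[v0:v1,u0:u1]&(q[...,2]>zl)&(q[...,2]<zh);return q[m]
b=box(300,310,240,300,-1,1);print("bench z",np.median(b[:,2]))
for n,a in dict(receiver=(112,196,205,245,.014,.04),blue=(112,196,205,245,.045,.08),empt=(303,392,200,240,.014,.04),stand=(200,297,203,262,.02,.2)).items():
    p=box(*a);print(n,len(p),rect(p),np.round(np.percentile(p[:,2],[2,50,98]),3))
hsv=cv2.cvtColor(c["color"],cv2.COLOR_RGB2HSV)
for n,(u0,u1,v0,v1) in dict(g=(212,237,228,256),o=(263,290,226,252)).items():
    p=P[v0:v1,u0:u1];m=(p[...,2]>.095)&(hsv[v0:v1,u0:u1,1]<300);p=p[m];print(n,len(p),rect(p),np.round(p.mean(0),3),np.round(p.max(0),3))
w,P,ok,o=wrist("w0");print(np.round(w["tool_from_camera"],3).tolist(),w["fx"],w["cx"],w["cy"])
E
```

```text
bench z 0.00022524920589742423
receiver 550 (array([488.1, 286.6]), array([216.5,  60.1]), 84.3) [0.016 0.022 0.03 ]
blue 307 (array([488.3, 286.3]), array([60.6, 40. ]), 84.4) [0.05  0.06  0.064]
empt 566 (array([ 513.9, -286. ]), array([ 59.9, 217.1]), 7.3) [0.015 0.022 0.027]
stand 2912 (array([472.2,   2.5]), array([105.1, 226.5]), 6.5) [0.038 0.083 0.122]
g 468 (array([450.7,  51.4]), array([ 65.8, 107.7]), 11.8) [0.445 0.071 0.12 ] [0.494 0.103 1.217]
o 330 (array([463.9, -48.2]), array([110.4,  54.2]), 86.9) [ 0.46  -0.069  0.126] [0.494 0.005 1.217]
[[-0.0, -0.956, -0.294, 0.075], [1.0, -0.0, 0.001, -0.0], [-0.001, -0.294, 0.956, -0.132], [0.0, 0.0, 0.0, 1.0]] 297.3186396354542 259.63570344045485 194.58506441360535
```

```bash
cat >> h.py <<'E'
def frame(x,y,z,yaw,tilt=0):
    T=np.eye(4);T[:3,:3]=(Ro.from_euler('z',yaw,degrees=True)*Ro.from_euler('y',-tilt,degrees=True)).as_matrix();T[:3,3]=x,y,z;return T
def inframe(T,P): return (P-T[:3,3])@T[:3,:3]
def toolR(T,flip=1):  # tool z=-T z, tool y = flip*T x
    R=T[:3,:3];z=-R[:,2];y=flip*R[:,0];return np.stack([np.cross(y,z),y,z],1)
def delta(o,R,p):
    A=Ro.from_quat(o["ee_rot"]).as_matrix()
    return np.round((np.asarray(p)-o["position"])@A,4).tolist(),np.round(Ro.from_matrix(A.T@R).as_rotvec(),4).tolist()
def at(T,p): return T[:3,:3]@np.asarray(p)+T[:3,3]
E
python3 - <<'E'
from h import *
c=dict(np.load("top.npz"));P,ok=cloud(c);P=P[ok]
for n,T in dict(rec=frame(.488,.2865,0,-5.7),emp=frame(.5139,-.286,0,7.3)).items():
    q=inframe(T,P);m=(abs(q[:,0])<.035)&(abs(q[:,1])<.115)&(q[:,2]<.05)&(q[:,2]>-.01);q=q[m]
    for y in(.072,-.072):
        s=q[(abs(q[:,1]-y)<.025)]
        print(n,y,[round(float(np.median(s[(abs(s[:,0]-x)<.0015)][:,2])*1e3),1) for x in np.arange(-.03,.031,.003)])
T=frame(.4722,.0025,0,6.5);q=inframe(T,P)
m=(abs(q[:,0])<.07)&(abs(q[:,1])<.12)&(q[:,2]>.02)&(q[:,2]<.14);q=q[m]
t=np.radians(25);R=frame(0,0,0,0,25)[:3,:3]
d=(q-[0,0,.06])@R
for y in(.072,0,-.072):
    s=d[(abs(d[:,1]-y)<.025)]
    print("don",y,[(round(x*1e3),round(float(np.median(s[(abs(s[:,0]-x)<.002)][:,2])*1e3),1)) for x in np.arange(-.06,.061,.004) if (abs(s[:,0]-x)<.002).any()])
h=d[(d[:,2]>.05)&(d[:,2]<.064)];
for s in(1,-1):print(rect(h[h[:,1]*s>0.02]),np.round(np.median(h[h[:,1]*s>0.02],0),4))
k=d[(d[:,2]>.017)&(d[:,2]<.026)];print("rim",rect(k),np.median(k[:,2]))
k=d[(d[:,2]>-.004)&(d[:,2]<.004)];print("top",rect(k),np.median(k[:,2]))
o=get_obs();D=frame(.4722,.0025,.06,6.5,25)
print(delta(o,toolR(D),[.48,.07,.26]))
E
```

```text
rec 0.072 [21.1, 22.1, 3.5, 3.7, 3.3, 4.9, 4.3, 3.9, 3.1, 3.8, 3.2, 2.4, 4.4, 3.8, 5.3, 4.8, 3.9, 4.0, 3.7, 22.2, 11.8]
rec -0.072 [20.3, 22.9, 23.7, 22.0, 16.0, 3.4, 5.3, 4.3, 2.9, 4.4, 4.6, 3.0, 3.5, 3.7, 4.1, 5.5, 18.9, 23.0, 21.6, 21.3, 15.9]
emp 0.072 [19.9, 22.0, 4.7, 4.1, 4.6, 5.2, 5.0, 4.3, 5.3, 4.8, 5.6, 3.4, 3.8, 5.9, 3.6, 3.1, 4.5, 4.4, 5.3, 21.5, 19.5]
emp -0.072 [21.2, 21.6, 23.5, 23.6, 18.7, 4.0, 3.1, 5.4, 3.9, 4.0, 5.2, 3.4, 4.7, 3.9, 4.6, 4.2, 6.3, 22.0, 23.1, 21.0, 18.9]
don 0.072 [(-28, 57.5), (-24, 60.4), (-20, 60.8), (-16, 61.5), (-12, 61.5), (-8, 60.9), (-4, 60.7), (0, 60.7), (4, 60.1), (8, 61.1), (12, 61.3), (16, 59.8), (20, 44.4), (24, 29.9), (28, 10.0), (32, 0.9), (36, 2.0), (40, 1.6), (44, 1.2), (48, 0.3), (52, 2.0), (56, 1.3), (60, 2.6)]
don 0 [(-56, 0.7), (-52, 1.6), (-48, 1.8), (-44, 3.1), (-32, 23.4), (-28, 23.0), (-24, 13.4), (-20, 5.4), (-16, 5.1), (-12, 4.9), (-8, 6.3), (-4, 5.3), (0, 5.5), (4, 5.6), (8, 5.5), (12, 7.8), (20, 22.6), (24, 22.3), (28, 11.5), (32, 1.6), (36, 2.3), (40, 1.5), (44, 2.0), (48, 1.6), (52, 1.4), (56, 1.3), (60, 4.0)]
don -0.072 [(-60, -1.9), (-56, 1.1), (-52, 1.7), (-48, 4.2), (-20, 59.3), (-16, 60.6), (-12, 61.6), (-8, 61.5), (-4, 61.5), (0, 61.3), (4, 61.6), (8, 61.3), (12, 45.7), (16, 30.7), (20, 23.8), (24, 23.6), (28, 11.2), (32, 1.3), (36, 1.7), (40, 1.7), (44, 1.7), (48, 2.6), (52, 1.8), (56, 1.4), (60, 2.8)]
(array([-1.6, 72.2]), array([60. , 50.8]), 89.6) [0.0005 0.0717 0.0603]
(array([ -1.8, -71.8]), array([59.8, 33.3]), 88.9) [ 0.0004 -0.0713  0.0606]
rim (array([-1.7,  0.1]), array([ 63.5, 215.7]), 0.2) 0.022884299943763294
top (array([-0.1,  0.2]), array([117.3, 225.9]), 0.1) 0.0014398179920136016
([-0.4088, -0.3636, -0.0179], [-0.3975, -0.2248, 1.0167])
```

Receiver and empties both have their wide pocket at +y (yaw -5.7° and 7.3°). The donor fit matches the 25° tilt to within 2 mm. Next is the pre-grasp over the green module.

```bash
cat >> h.py <<'E'
D=frame(.4722,.0025,.06,6.5,25);D[:3,3]=at(D,[-.0015,.0002,.0013])
RC=frame(.4882,.2865,0,-5.7);EM=frame(.5139,-.286,0,7.3)
E
python3 - <<'E'
from h import *
o=get_obs();p=at(D,[0,.072,.117]);print(p,delta(o,toolR(D),p))
E
```

```text
[0.41300164 0.06842231 0.16658228] ([-0.3483, -0.3925, 0.0755], [-0.3975, -0.2248, 1.0167])
```

>>> {"op": "move_arm", "data": {"plan": [{"delta_pos":[-0.3483,-0.3925,0.0],"turn":[-0.3975,-0.2248,1.0167],"fingers":0},{"delta_pos":[-0.3483,-0.3925,0.0],"turn":[-0.3975,-0.2248,1.0167],"fingers":0},{"delta_pos":[-0.3483,-0.3925,0.0],"turn":[-0.3975,-0.2248,1.0167],"fingers":0},{"delta_pos":[-0.3483,-0.3925,0.0],"turn":[-0.3975,-0.2248,1.0167],"fingers":0},{"delta_pos":[-0.3483,-0.3925,0.0],"turn":[-0.3975,-0.2248,1.0167],"fingers":0},{"delta_pos":[-0.3483,-0.3925,0.0],"turn":[-0.3975,-0.2248,1.0167],"fingers":0},{"delta_pos":[-0.3483,-0.3925,0.0],"turn":[-0.3975,-0.2248,1.0167],"fingers":0},{"delta_pos":[-0.3483,-0.3925,0.0755],"turn":[-0.3975,-0.2248,1.0167],"fingers":0},{"delta_pos":[-0.3483,-0.3925,0.0755],"turn":[-0.3975,-0.2248,1.0167],"fingers":0},{"delta_pos":[-0.3483,-0.3925,0.0755],"turn":[-0.3975,-0.2248,1.0167],"fingers":0},{"delta_pos":[-0.3483,-0.3925,0.0755],"turn":[-0.3975,-0.2248,1.0167],"fingers":0},{"delta_pos":[-0.3483,-0.3925,0.0755],"turn":[-0.3975,-0.2248,1.0167],"fingers":0}]}}

```text
clock: 1.65
position: [0.4134, 0.0698, 0.1677]
ee_rot: [0.649, 0.729, 0.163, 0.144]
ft_force: [-1.5, 0.0, -0.6]
grip_width: 1.0
grasp_force: 0.0
```

Run:
```python
from h import *
w,P,ok,o=wrist("w1");print(o["clock"],np.round(o["joint_pos"],2),np.round(inframe(D,o["position"]),4),tip_reach)
print(delta(o,toolR(D),at(D,[0,.072,.042])))
hsv=cv2.cvtColor(w["color"],cv2.COLOR_RGB2HSV)
d=inframe(D,P);m=ok&(abs(d[...,1]-.072)<.045)&(abs(d[...,0])<.045)&(d[...,2]>.05)&(d[...,2]<.07);q=d[m];print(len(q),rect(q),np.median(q[:,2]))
```

```text
1.65 [-0.77 -0.46  0.33  2.41  0.4   0.78 -0.55] [0.001  0.0733 0.1178] 0.011
([-0.0015, -0.0011, 0.0758], [0.0019, -0.0017, 0.001])
5636 (array([-0.5, 74. ]), array([48.3, 59.7]), 0.1) 0.058926381592342814
```

View pics/w1.png

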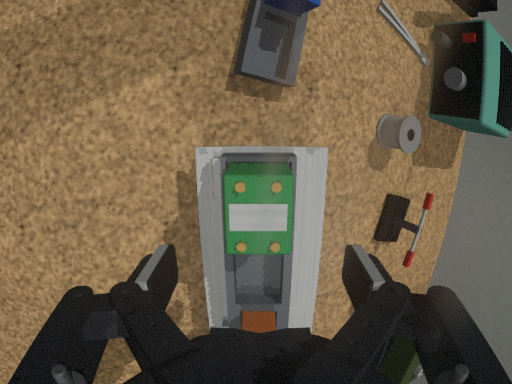

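The wrist view shows the green module at about (258,208), centred between the open fingers. Measured at (-0.5, 74, 58.9) mm in the donor frame, it matches its expected size and height. I lower and grip.

>>> {"op": "move_arm", "data": {"plan": [{"delta_pos":[0.001,0,0.04],"turn":[0,0,0],"fingers":0},{"delta_pos":[0.001,0,0.06],"turn":[0,0,0],"fingers":0},{"delta_pos":[0.001,0,0.075],"turn":[0,0,0],"fingers":0},{"delta_pos":[0.001,0,0.075],"turn":[0,0,0],"fingers":0},{"delta_pos":[0.001,0,0.075],"turn":[0,0,0],"fingers":0.3},{"delta_pos":[0.001,0,0.075],"turn":[0,0,0],"fingers":0.6},{"delta_pos":[0.001,0,0.075],"turn":[0,0,0],"fingers":0.6},{"delta_pos":[0.001,0,0.075],"turn":[0,0,0],"fingers":0.6},{"delta_pos":[0.001,0,0.075],"turn":[0,0,0],"fingers":0.6}], "force": 40}}

```text
clock: 2.82
position: [0.4446, 0.0738, 0.0997]
ee_rot: [0.65, 0.728, 0.163, 0.144]
ft_force: [-5.4, -1.0, 8.3]
grip_width: 0.555
grasp_force: 39.9
```

Run:
```python
from h import *
o=get_obs();print(o["clock"],np.round(o["joint_pos"],2),np.round(inframe(D,o["position"]),4),o["grip_width"],o["grasp_force"],o["ft_force"])
```

```text
2.825 [-0.46 -0.19  0.12  2.42  0.24  0.5  -0.41] [0.0008 0.0738 0.0429] 0.5554483539977024 39.94350850582123 [-5.44483106 -0.98185914  8.34236191]
```

Run:
```python
from h import *
o=get_obs();
print(delta(o,toolR(D),o["position"]+[0.01,0,.1]))
print(delta(o,toolR(RC),at(RC,[0,.072,.12])))
```

```text
([-0.001, 0.0514, -0.0863], [0.0017, -0.0016, -0.0001])
([0.2767, 0.0834, 0.0171], [0.4362, -0.0482, 0.2098])
```

>>> {"op": "move_arm", "data": {"plan": [{"delta_pos":[0,0,-0.012],"turn":[0,0,0],"fingers":0.6},{"delta_pos":[0,0,-0.03],"turn":[0,0,0],"fingers":0.6},{"delta_pos":[0,0.01,-0.05],"turn":[0,0,0],"fingers":0.6},{"delta_pos":[0.02,0.03,-0.08],"turn":[0.1,0,0],"fingers":0.6},{"delta_pos":[0.07,0.06,-0.08],"turn":[0.2,-0.02,0.1],"fingers":0.6},{"delta_pos":[0.12,0.08,-0.05],"turn":[0.3,-0.03,0.15],"fingers":0.6},{"delta_pos":[0.17,0.085,-0.02],"turn":[0.4362,-0.0482,0.2098],"fingers":0.6},{"delta_pos":[0.22,0.085,0],"turn":[0.4362,-0.0482,0.2098],"fingers":0.6},{"delta_pos":[0.26,0.0834,0.0171],"turn":[0.4362,-0.0482,0.2098],"fingers":0.6},{"delta_pos":[0.2767,0.0834,0.0171],"turn":[0.4362,-0.0482,0.2098],"fingers":0.6},{"delta_pos":[0.2767,0.0834,0.0171],"turn":[0.4362,-0.0482,0.2098],"fingers":0.6},{"delta_pos":[0.2767,0.0834,0.0171],"turn":[0.4362,-0.0482,0.2098],"fingers":0.6}]}}

```text
clock: 4.32
position: [0.4963, 0.356, 0.1201]
ee_rot: [0.742, 0.67, -0.0, 0.0]
ft_force: [-0.2, -1.3, -2.1]
grip_width: 0.553
grasp_force: 42.8
```

Run:
```python
from h import *
w,P,ok,o=wrist("w2");print(o["clock"],np.round(o["joint_pos"],2),np.round(inframe(RC,o["position"]),4),o["grip_width"],o["grasp_force"],o["ft_force"],delta(o,toolR(RC),at(RC,[0,.072,.12])))
t=inframe(RC,P)
m=ok&(abs(t[...,0])<.04)&(t[...,1]>-.12)&(t[...,1]<.12)&(t[...,2]>.014)&(t[...,2]<.03);print("rim",m.sum(),rect(t[m]),t[m].min(0),t[m].max(0))
m=ok&(abs(t[...,0])<.04)&(abs(t[...,1])<.04)&(t[...,2]>.05)&(t[...,2]<.065);print("blue",m.sum(),rect(t[m]) if m.sum()>5 else 0)
m=ok&(abs(t[...,0])<.04)&(abs(t[...,1]-.072)<.05)&(t[...,2]>.1)&(t[...,2]<.15);print("green",m.sum(),rect(t[m]),np.median(t[m],0))
```

```text
4.325 [-0.68  0.39 -0.02  1.64  0.01  1.1  -0.81] [0.0012 0.0699 0.1201] 0.5529120250565902 42.82464265823364 [-0.1534975  -1.32991669 -2.06271328] ([0.0021, -0.0012, 0.0001], [0.0003, 0.0007, -0.0025])
rim 961 (array([ 0.8, 19.1]), array([182.1,  60.5]), 89.8) [-0.02926706 -0.07187932  0.01407611] [0.03140169 0.11015072 0.023707  ]
blue 0 0
green 15466 (array([ 0.9, 69.8]), array([60.6, 75. ]), 89.5) [0.00101137 0.07949379 0.13555742]
```

View pics/w2.png

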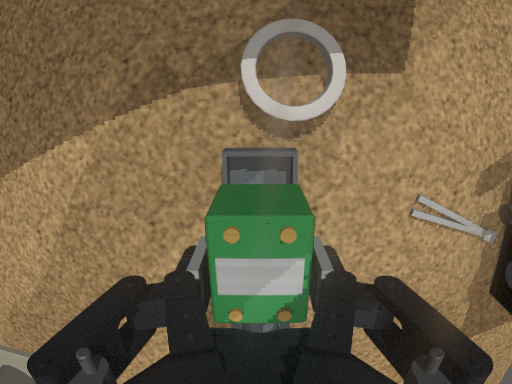

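The wrist view shows the green module held squarely at about (260,262), with the receiver's end wall beyond it at (260,152). I refine the receiver's end and side edges in the same camera.

Run:
```python
from h import *
f=np.load("w2.npz");t=inframe(RC,f["P"]);ok=f["ok"]
s=t[ok&(abs(t[...,0]-.001)<.02)&(t[...,2]<.03)]
for y in np.arange(.098,.116,.001):
    k=s[abs(s[:,1]-y)<.0005];print(round(y*1e3),len(k),np.round(np.percentile(k[:,2],[10,50,90])*1e3,1) if len(k) else '')
s=t[ok&(abs(t[...,1]-.1)<.004)&(t[...,2]<.03)]
for x in list(np.arange(-.034,-.022,.001))+list(np.arange(.024,.036,.001)):
    k=s[abs(s[:,0]-x)<.0005];print('x',round(x*1e3),len(k),np.round(np.median(k[:,2])*1e3,1) if len(k) else '')
g=t[ok&(t[...,2]>.125)&(t[...,2]<.14)&(abs(t[...,0]-.001)<.015)];print(np.percentile(g[:,1],[.2,1,99,99.8]))
g=t[ok&(t[...,2]>.132)&(t[...,2]<.14)&(abs(t[...,1]-.07)<.025)];print(np.percentile(g[:,0],[.2,1,99,99.8]),np.median(g[:,2]))
```

```text
98 51 [2.9 4.  4.9]
99 47 [3.  3.9 4.7]
100 50 [2.8 3.8 4.6]
101 66 [3.1 3.7 4.5]
102 66 [3.3 3.9 4.5]
103 9 [4.5 4.9 5. ]
104 0 
105 0 
106 52 [21.1 21.9 23. ]
107 51 [20.9 21.9 22.4]
108 54 [21.1 22.  22.9]
109 139 [ 2.7 21.4 22.4]
110 192 [-0.   9.9 20.9]
111 53 [-0.7  0.1  0.9]
112 47 [-0.8 -0.1  1. ]
113 47 [-1.1 -0.   0.7]
114 47 [-0.9  0.1  0.6]
115 60 [-0.8 -0.1  0.8]
x -34 10 0.2
x -33 9 0.4
x -32 9 0.0
x -31 1 0.1
x -30 0 
x -29 7 21.7
x -28 11 21.7
x -27 11 21.7
x -26 9 21.9
x -25 37 14.9
x -24 8 4.7
x -23 8 3.6
x -22 9 3.7
x 24 13 4.3
x 25 8 4.0
x 26 8 4.2
x 27 34 12.7
x 28 12 21.8
x 29 11 21.5
x 30 10 22.0
x 31 10 22.0
x 32 0 
x 33 0 
x 34 6 0.7
x 35 9 0.2
[0.04078652 0.04178165 0.09957729 0.09975962]
[-0.03521149 -0.02910467  0.03097845  0.03721669] 0.13579025551990237
```

>>> {"op": "move_arm", "data": {"plan": [{"delta_pos":[0.004,0,0.02],"turn":[0,0,0],"fingers":0.6},{"delta_pos":[0.004,0,0.04],"turn":[0,0,0],"fingers":0.6},{"delta_pos":[0.004,0,0.053],"turn":[0,0,0],"fingers":0.6},{"delta_pos":[0.004,0,0.053],"turn":[0,0,0],"fingers":0.6},{"delta_pos":[0.004,0,0.053],"turn":[0,0,0],"fingers":0.6}]}}

```text
clock: 5.0
position: [0.4961, 0.3618, 0.0662]
ee_rot: [0.742, 0.671, -0.0, -0.0]
ft_force: [0.4, 0.4, -2.5]
grip_width: 0.553
grasp_force: 42.9
```

```bash
cat >> h.py <<'E'
RC[:3,3]=at(RC,[.001,.0019,0]);
def st(T,o=None):
    o=o or get_obs();print(round(o["clock"],2),"pos",np.round(inframe(T,o["position"])*1e3,1),"rot",delta(o,toolR(T),o["position"])[1],"f",np.round(o["ft_force"],1),"grip",round(o["grip_width"]*85,1),round(o["grasp_force"],1));return o
E
python3 - <<'E'
from h import *
w,P,ok,o=wrist("w3");st(RC,o);t=inframe(RC,P)
s=t[ok&(abs(t[...,0])<.02)&(t[...,2]<.03)]
for y in np.arange(.100,.112,.001):
    k=s[abs(s[:,1]-y)<.0005];print(round(y*1e3),len(k),np.round(np.percentile(k[:,2],[10,50,90])*1e3,1) if len(k) else '')
g=t[ok&(t[...,2]>.07)&(t[...,2]<.09)&(abs(t[...,0])<.015)];print(np.percentile(g[:,1],[.2,1,99,99.8]),np.percentile(g[:,2],[2,50,98]))
E
```

```text
5.0 pos [-0.6 73.8 66.2] rot [-0.0007, 0.0003, -0.0008] f [ 0.4  0.4 -2.5] grip 47.0 42.9
100 1 [6.4 6.4 6.4]
101 0 
102 0 
103 48 [28.9 29.6 29.8]
104 62 [21.2 22.  22.5]
105 100 [21.  21.9 22.9]
106 102 [21.1 22.2 22.9]
107 128 [20.7 21.9 22.7]
108 519 [-0.1 10.9 21. ]
109 89 [-0.8  0.1  0.9]
110 80 [-1.  -0.4  0.6]
111 97 [-0.7  0.1  0.8]
[0.04448003 0.04572163 0.1034191  0.1035963 ] [0.0731462  0.08188414 0.08446306]
```

>>> {"op": "move_arm", "data": {"plan": [{"delta_pos":[-0.0016,0.0006,0],"turn":[0,0,0],"fingers":0.6},{"delta_pos":[-0.0016,0.0006,0.003],"turn":[0,0,0],"fingers":0.6},{"delta_pos":[-0.0016,0.0006,0.008],"turn":[0,0,0],"fingers":0.6},{"delta_pos":[-0.0016,0.0006,0.013],"turn":[0,0,0],"fingers":0.6},{"delta_pos":[-0.0016,0.0006,0.018],"turn":[0,0,0],"fingers":0.6},{"delta_pos":[-0.0016,0.0006,0.0225],"turn":[0,0,0],"fingers":0.6},{"delta_pos":[-0.0016,0.0006,0.0225],"turn":[0,0,0],"fingers":0.6},{"delta_pos":[-0.0016,0.0006,0.0225],"turn":[0,0,0],"fingers":0.6}]}}

```text
clock: 6.05
position: [0.4962, 0.36, 0.0436]
ee_rot: [0.742, 0.671, -0.001, -0.0]
ft_force: [-1.3, -1.3, 3.1]
grip_width: 0.558
grasp_force: 43.5
```

Run:
```python
from h import *
st(RC)
```

```text
6.05 pos [-0.3 72.1 43.6] rot [-0.001, 0.0005, -0.0006] f [-1.3 -1.3  3.1] grip 47.4 43.5
```

>>> {"op": "move_arm", "data": {"plan": [{"delta_pos":[0,0,0.001],"turn":[0,0,0],"fingers":0.6},{"delta_pos":[0,0,0.001],"turn":[0,0,0],"fingers":0.5},{"delta_pos":[0,0,0],"turn":[0,0,0],"fingers":0.2},{"delta_pos":[0,0,0],"turn":[0,0,0],"fingers":0.1},{"delta_pos":[0,0,0],"turn":[0,0,0],"fingers":0.1},{"delta_pos":[0,0,-0.03],"turn":[0,0,0],"fingers":0},{"delta_pos":[0,0,-0.08],"turn":[0,0,0],"fingers":0},{"delta_pos":[0,0,-0.12],"turn":[0,0,0],"fingers":0},{"delta_pos":[0,0,-0.12],"turn":[0,0,0],"fingers":0}]}}

```text
clock: 7.18
position: [0.4979, 0.3612, 0.1671]
ee_rot: [0.742, 0.671, 0.003, -0.0]
ft_force: [0.6, 0.5, -0.3]
grip_width: 1.004
grasp_force: 0.0
```

Run:
```python
from h import *
w,P,ok,o=wrist("w4");st(RC,o);t=inframe(RC,P)
for y in(.072,0,):
    s=t[ok&(abs(t[...,0])<.024)&(abs(t[...,1]-y)<.036)&(t[...,2]>.05)&(t[...,2]<.09)];print(y,len(s),rect(s) if len(s) else 0,np.percentile(s[:,2],[2,50,98]) if len(s) else '')
s=t[ok&(abs(t[...,0])<.04)&(abs(t[...,1])<.13)&(t[...,2]>.017)&(t[...,2]<.026)];print(rect(s),s.min(0),s.max(0))
p=at(D,[-.0002,-.0705,.117]);print(delta(o,toolR(D),p))
```

```text
7.17 pos [  1.2  73.4 167.1] rot [0.0034, -0.0038, -0.0007] f [ 0.6  0.5 -0.3] grip 85.3 0.0
0.072 3819 (array([-0.2, 71.7]), array([47.6, 60.5]), 0.1) [0.05662488 0.05918976 0.06170144]
0 2411 (array([0.2, 0.2]), array([40.4, 60.7]), 0.4) [0.0524586  0.05910594 0.06172143]
(array([0.1, 0.2]), array([216.3,  60.7]), 90.0) [-0.03023688 -0.10794873  0.01703021] [0.03042371 0.10836433 0.02434242]
([-0.4391, -0.0251, -0.0012], [-0.4308, 0.0432, -0.211])
```

Green is home: its top is at 59 mm and it is centred in the pocket. Next is orange.

>>> {"op": "move_arm", "data": {"plan": [{"delta_pos":[-0.4391,-0.0251,-0.03],"turn":[-0.4308,0.0432,-0.211],"fingers":0},{"delta_pos":[-0.4391,-0.0251,-0.03],"turn":[-0.4308,0.0432,-0.211],"fingers":0},{"delta_pos":[-0.4391,-0.0251,-0.03],"turn":[-0.4308,0.0432,-0.211],"fingers":0},{"delta_pos":[-0.4391,-0.0251,-0.03],"turn":[-0.4308,0.0432,-0.211],"fingers":0},{"delta_pos":[-0.4391,-0.0251,-0.03],"turn":[-0.4308,0.0432,-0.211],"fingers":0},{"delta_pos":[-0.4391,-0.0251,-0.03],"turn":[-0.4308,0.0432,-0.211],"fingers":0},{"delta_pos":[-0.4391,-0.0251,-0.0012],"turn":[-0.4308,0.0432,-0.211],"fingers":0},{"delta_pos":[-0.4391,-0.0251,-0.0012],"turn":[-0.4308,0.0432,-0.211],"fingers":0},{"delta_pos":[-0.4391,-0.0251,-0.0012],"turn":[-0.4308,0.0432,-0.211],"fingers":0},{"delta_pos":[-0.4391,-0.0251,-0.0012],"turn":[-0.4308,0.0432,-0.211],"fingers":0},{"delta_pos":[-0.4391,-0.0251,-0.0012],"turn":[-0.4308,0.0432,-0.211],"fingers":0}]}}

```text
clock: 8.6
position: [0.4277, -0.0735, 0.165]
ee_rot: [0.649, 0.73, 0.158, 0.144]
ft_force: [0.5, 0.0, 0.1]
grip_width: 0.997
grasp_force: 0.0
```

Run:
```python
from h import *
w,P,ok,o=wrist("w5");st(D,o);t=inframe(D,P);print(np.round(o["joint_pos"],2))
s=t[ok&(abs(t[...,0])<.03)&(abs(t[...,1]+.072)<.036)&(t[...,2]>.05)&(t[...,2]<.07)];print(len(s),rect(s),np.median(s[:,2]))
s=t[ok&(abs(t[...,0])<.04)&(abs(t[...,1])<.13)&(t[...,2]>.017)&(t[...,2]<.026)];print(rect(s),s.min(0),s.max(0))
```

```text
8.6 pos [ -1.9 -70.6 116.2] rot [-0.0054, 0.003, 0.0036] f [0.5 0.  0.1] grip 84.7 0.0
[-0.47 -0.44  0.51  2.37  0.22  0.73  0.03]
3840 (array([ -0.9, -70.2]), array([32.3, 60. ]), 0.1) 0.05908328088405085
(array([-0.5, -9.1]), array([197. ,  60.8]), 89.8) [-0.03105815 -0.10750899  0.01700062] [0.02993084 0.0893489  0.0259411 ]
```

>>> {"op": "move_arm", "data": {"plan": [{"delta_pos":[0.0004,0.001,0.04],"turn":[-0.005,0.003,0.003],"fingers":0},{"delta_pos":[0.0004,0.001,0.06],"turn":[-0.005,0.003,0.003],"fingers":0},{"delta_pos":[0.0004,0.001,0.074],"turn":[-0.005,0.003,0.003],"fingers":0},{"delta_pos":[0.0004,0.001,0.074],"turn":[-0.005,0.003,0.003],"fingers":0.3},{"delta_pos":[0.0004,0.001,0.074],"turn":[-0.005,0.003,0.003],"fingers":0.5},{"delta_pos":[0.0004,0.001,0.074],"turn":[-0.005,0.003,0.003],"fingers":0.8},{"delta_pos":[0.0004,0.001,0.074],"turn":[-0.005,0.003,0.003],"fingers":0.8},{"delta_pos":[0.0004,0.001,0.074],"turn":[-0.005,0.003,0.003],"fingers":0.8},{"delta_pos":[0.0004,0.001,0.074],"turn":[-0.005,0.003,0.003],"fingers":0.8},{"delta_pos":[0.0004,0.001,0.074],"turn":[-0.005,0.003,0.003],"fingers":0.8}], "force": 40}}

```text
clock: 9.9
position: [0.4593, -0.0705, 0.0989]
ee_rot: [0.651, 0.728, 0.162, 0.144]
ft_force: [-4.5, 0.1, 6.9]
grip_width: 0.367
grasp_force: 39.0
```

Run:
```python
from h import *
o=st(D);print(np.round(o["joint_pos"],2),delta(o,toolR(RC),at(RC,[0,-.072,.12])))
```

```text
9.9 pos [ -1.2 -71.3  42.9] rot [0.0008, -0.0004, -0.0018] f [-4.5  0.1  6.9] grip 31.2 39.0
[-0.59 -0.23  0.68  2.39  0.1   0.5   0.14] ([0.2829, 0.0585, 0.0044], [0.4354, -0.0473, 0.2079])
```

>>> {"op": "move_arm", "data": {"plan": [{"delta_pos":[0,0,-0.012],"turn":[0,0,0],"fingers":0.8},{"delta_pos":[0,0,-0.03],"turn":[0,0,0],"fingers":0.8},{"delta_pos":[0,0.01,-0.05],"turn":[0,0,0],"fingers":0.8},{"delta_pos":[0.02,0.03,-0.08],"turn":[0.1,0,0],"fingers":0.8},{"delta_pos":[0.07,0.06,-0.08],"turn":[0.2,-0.02,0.1],"fingers":0.8},{"delta_pos":[0.12,0.07,-0.06],"turn":[0.3,-0.03,0.15],"fingers":0.8},{"delta_pos":[0.17,0.07,-0.04],"turn":[0.4354,-0.0473,0.2079],"fingers":0.8},{"delta_pos":[0.22,0.065,-0.02],"turn":[0.4354,-0.0473,0.2079],"fingers":0.8},{"delta_pos":[0.265,0.06,0],"turn":[0.4354,-0.0473,0.2079],"fingers":0.8},{"delta_pos":[0.2825,0.0585,0.0044],"turn":[0.4354,-0.0473,0.2079],"fingers":0.8},{"delta_pos":[0.2825,0.0585,0.0044],"turn":[0.4354,-0.0473,0.2079],"fingers":0.8},{"delta_pos":[0.2825,0.0585,0.0044],"turn":[0.4354,-0.0473,0.2079],"fingers":0.8}]}}

```text
clock: 11.4
position: [0.4827, 0.2146, 0.1198]
ee_rot: [0.742, 0.67, -0.0, 0.0]
ft_force: [0.2, 0.2, -1.5]
grip_width: 0.369
grasp_force: 40.7
```

>>> {"op": "move_arm", "data": {"plan": [{"delta_pos":[0,0,0.02],"turn":[0,0,0],"fingers":0.8},{"delta_pos":[0,0,0.04],"turn":[0,0,0],"fingers":0.8},{"delta_pos":[0,0,0.05],"turn":[0,0,0],"fingers":0.8},{"delta_pos":[0,0,0.05],"turn":[0,0,0],"fingers":0.8},{"delta_pos":[0,0,0.05],"turn":[0,0,0],"fingers":0.8},{"delta_pos":[0,0,0.05],"turn":[0,0,0],"fingers":0.8}]}}

```text
clock: 12.15
position: [0.4824, 0.2164, 0.0697]
ee_rot: [0.741, 0.671, -0.0, -0.0]
ft_force: [1.1, -0.4, -1.8]
grip_width: 0.367
grasp_force: 40.8
```

Run:
```python
from h import *
w,P,ok,o=wrist("w6");st(RC,o);t=inframe(RC,P)
g=t[ok&(t[...,2]>.068)&(t[...,2]<.095)&(abs(t[...,0])<.012)&(t[...,1]<-.02)];print("orange",len(g),np.percentile(g[:,1],[.2,1,99,99.8]),np.percentile(g[:,2],[2,50,98]))
g=t[ok&(t[...,2]>.075)&(t[...,2]<.095)&(abs(t[...,1]+.06)<.012)];print(len(g),np.percentile(g[:,0],[.2,1,99,99.8]))
for y in(.072,0,):
    s=t[ok&(abs(t[...,0])<.03)&(abs(t[...,1]-y)<.036)&(t[...,2]>.055)&(t[...,2]<.064)];print(y,len(s),rect(s) if len(s) else 0)
s=t[ok&(abs(t[...,0])<.04)&(abs(t[...,1])<.13)&(t[...,2]>.017)&(t[...,2]<.026)];print(rect(s),s.min(0),s.max(0))
```

```text
12.15 pos [  0.2 -72.3  69.7] rot [-0.0001, 0.0001, -0.0] f [ 1.1 -0.4 -1.8] grip 31.2 40.8
orange 6420 [-0.10140617 -0.10019831 -0.04149822 -0.04132264] [0.07165679 0.08564383 0.08835719]
4469 [-0.02903661 -0.02804154  0.02782093  0.02890702]
0.072 2889 (array([-0.6, 48.7]), array([15.7, 48.2]), 89.9)
0 9940 (array([-0.1, -0.2]), array([40.5, 59.4]), 0.1)
(array([-0. , -6.6]), array([153.5,  60.5]), 90.0) [-0.0302601  -0.08335253  0.01708174] [0.03022183 0.07008582 0.02596636]
```

View pics/w6.png

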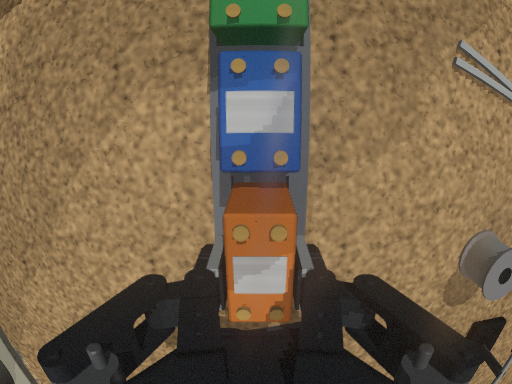

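The orange module hangs over the narrow pocket at (260,255), about 0.7 mm off in y. I correct that, insert and release.

>>> {"op": "move_arm", "data": {"plan": [{"delta_pos":[-0.0007,-0.0002,0.003],"turn":[0,0,0],"fingers":0.8},{"delta_pos":[-0.0007,-0.0002,0.008],"turn":[0,0,0],"fingers":0.8},{"delta_pos":[-0.0007,-0.0002,0.013],"turn":[0,0,0],"fingers":0.8},{"delta_pos":[-0.0007,-0.0002,0.018],"turn":[0,0,0],"fingers":0.8},{"delta_pos":[-0.0007,-0.0002,0.023],"turn":[0,0,0],"fingers":0.8},{"delta_pos":[-0.0007,-0.0002,0.026],"turn":[0,0,0],"fingers":0.8},{"delta_pos":[-0.0007,-0.0002,0.027],"turn":[0,0,0],"fingers":0.8},{"delta_pos":[-0.0007,-0.0002,0.027],"turn":[0,0,0],"fingers":0.8}]}}

```text
clock: 13.2
position: [0.4815, 0.2154, 0.0433]
ee_rot: [0.741, 0.671, -0.001, -0.0]
ft_force: [-7.9, -3.7, 19.9]
grip_width: 0.368
grasp_force: 43.5
```

Run:
```python
from h import *
st(RC)
```

```text
13.2 pos [ -0.6 -73.3  43.3] rot [-0.0019, 0.0007, -0.0002] f [-7.9 -3.7 19.9] grip 31.3 43.5
```

>>> {"op": "move_arm", "data": {"plan": [{"delta_pos":[0,0,-0.0005],"turn":[0,0,0],"fingers":0.6},{"delta_pos":[0,0,-0.0005],"turn":[0,0,0],"fingers":0.4},{"delta_pos":[0,0,-0.0005],"turn":[0,0,0],"fingers":0.2},{"delta_pos":[0,0,-0.0005],"turn":[0,0,0],"fingers":0.1},{"delta_pos":[0,0,-0.0005],"turn":[0,0,0],"fingers":0.1},{"delta_pos":[0,0,-0.03],"turn":[0,0,0],"fingers":0},{"delta_pos":[0,0,-0.08],"turn":[0,0,0],"fingers":0},{"delta_pos":[0,0,-0.12],"turn":[0,0,0],"fingers":0},{"delta_pos":[0,0,-0.12],"turn":[0,0,0],"fingers":0}]}}

```text
clock: 14.32
position: [0.4835, 0.2164, 0.1652]
ee_rot: [0.741, 0.671, 0.002, 0.0]
ft_force: [-0.5, -0.1, -0.5]
grip_width: 0.997
grasp_force: 0.0
```

Run:
```python
from h import *
w,P,ok,o=wrist("w7");st(RC,o);t=inframe(RC,P)
for y in(.072,0,-.072):
    s=t[ok&(abs(t[...,0])<.03)&(abs(t[...,1]-y)<.036)&(t[...,2]>.05)&(t[...,2]<.07)];print(y,len(s),rect(s) if len(s) else 0,np.percentile(s[:,2],[2,50,98]) if len(s) else '')
s=t[ok&(abs(t[...,0])<.04)&(abs(t[...,1])<.13)&(t[...,2]>.017)&(t[...,2]<.026)];print(rect(s))
p=at(D,[-.0005,0.002,.09]);print(delta(o,toolR(D),p))
# finger tips: max tool z among near-finger points
for n,Rm,pos in(("w1",toolR(D),at(D,[.001,.0733,.1178])),("w2",toolR(RC),at(RC,[.0002,.068,.1201])),("w6",toolR(RC),at(RC,[.0002,-.0723,.0697])),("w7",toolR(RC),o["position"])):
    f=np.load(n+".npz");q=(f["P"]-pos)@Rm;hw={"w1":.036,"w2":.026,"w6":.018,"w7":.036}[n]
    m=f["ok"]&(abs(q[...,0])<.02)&(abs(q[...,1])>hw)&(abs(q[...,1])<hw+.025)&(q[...,2]<.03)&(q[...,2]>-.04)
    print(n,m.sum(),np.round(np.percentile(q[m][:,2],[50,90,98,99.5,100])*1e3,1) if m.sum() else '')
```

```text
14.32 pos [  1.2 -72.1 165.2] rot [0.0035, -0.003, -0.0001] f [-0.5 -0.1 -0.5] grip 84.7 0.0
0.072 3615 (array([-0.5, 66.9]), array([48.1, 51.8]), 0.1) [0.0568826  0.0593102  0.06159318]
0 3703 (array([ 0.1, -0.4]), array([60.2, 40.3]), 89.9) [0.05735926 0.0592627  0.06198696]
-0.072 2602 (array([ -0.8, -72.1]), array([59.8, 32.1]), 89.6) [0.0566368  0.05917685 0.0619969 ]
(array([ 0.1, -0.9]), array([214.9,  60.7]), 90.0)
([-0.2205, -0.03, 0.0225], [-0.4309, 0.0439, -0.2102])
w1 3768 [-24.3  -9.3  -4.4  -2.9  -1.9]
w2 2208 [-28.3  -4.9   0.9   3.4   6.1]
w6 2586 [-30.5  -3.4   3.1   6.    7.3]
w7 3818 [-24.2  -9.2  -4.4  -2.8  -1.2]
```

Orange is home too: all three tops are at 59 mm and centred. Next, the donor tray.

>>> {"op": "move_arm", "data": {"plan": [{"delta_pos":[-0.2205,-0.03,-0.01],"turn":[-0.4309,0.0439,-0.2102],"fingers":0},{"delta_pos":[-0.2205,-0.03,-0.01],"turn":[-0.4309,0.0439,-0.2102],"fingers":0},{"delta_pos":[-0.2205,-0.03,-0.01],"turn":[-0.4309,0.0439,-0.2102],"fingers":0},{"delta_pos":[-0.2205,-0.03,0.0225],"turn":[-0.4309,0.0439,-0.2102],"fingers":0},{"delta_pos":[-0.2205,-0.03,0.0225],"turn":[-0.4309,0.0439,-0.2102],"fingers":0},{"delta_pos":[-0.2205,-0.03,0.0225],"turn":[-0.4309,0.0439,-0.2102],"fingers":0},{"delta_pos":[-0.2205,-0.03,0.0225],"turn":[-0.4309,0.0439,-0.2102],"fingers":0},{"delta_pos":[-0.2205,-0.03,0.0225],"turn":[-0.4309,0.0439,-0.2102],"fingers":0},{"delta_pos":[-0.2205,-0.03,0.0225],"turn":[-0.4309,0.0439,-0.2102],"fingers":0}]}}

```text
clock: 15.5
position: [0.4297, -0.0003, 0.1392]
ee_rot: [0.65, 0.73, 0.158, 0.143]
ft_force: [0.2, 0.0, -0.8]
grip_width: 1.0
grasp_force: 0.0
```

Run:
```python
from h import *
w,P,ok,o=wrist("w8");st(D,o);t=inframe(D,P);print(np.round(o["joint_pos"],2))
s=t[ok&(abs(t[...,0])<.04)&(abs(t[...,1])<.13)&(t[...,2]>.017)&(t[...,2]<.026)];print(rect(s),s.min(0),s.max(0),np.median(s[:,2]))
s=t[ok&(abs(t[...,0])<.05)&(abs(t[...,0])>.036)&(abs(t[...,1])<.06)&(t[...,2]<.008)];print("stand z",np.median(s[:,2]),len(s))
```

```text
15.5 pos [-3.5  1.9 88.4] rot [-0.0063, 0.0021, 0.0027] f [ 0.2  0.  -0.8] grip 85.0 0.0
[-0.48 -0.36  0.32  2.42  0.22  0.65 -0.18]
(array([-0.7,  1.3]), array([216.6,  60.8]), 89.8) [-0.03120269 -0.10706058  0.01700881] [0.02979097 0.10969101 0.0241058 ] 0.021721090806643445
stand z -0.0001963540040745018 4869
```

>>> {"op": "move_arm", "data": {"plan": [{"delta_pos":[-0.0006,0.0028,0.03],"turn":[-0.006,0.002,0.003],"fingers":0},{"delta_pos":[-0.0006,0.0028,0.05],"turn":[-0.006,0.002,0.003],"fingers":0},{"delta_pos":[-0.0006,0.0028,0.065],"turn":[-0.006,0.002,0.003],"fingers":0},{"delta_pos":[-0.0006,0.0028,0.075],"turn":[-0.006,0.002,0.003],"fingers":0},{"delta_pos":[-0.0006,0.0028,0.08],"turn":[-0.006,0.002,0.003],"fingers":0},{"delta_pos":[-0.0006,0.0028,0.08],"turn":[-0.006,0.002,0.003],"fingers":0},{"delta_pos":[-0.0006,0.0028,0.08],"turn":[-0.006,0.002,0.003],"fingers":0}]}}

```text
clock: 16.42
position: [0.466, 0.0026, 0.0687]
ee_rot: [0.651, 0.728, 0.162, 0.145]
ft_force: [0.9, 0.8, -0.4]
grip_width: 1.0
grasp_force: 0.0
```

Run:
```python
from h import *
o=st(D);print(np.round(o["joint_pos"],3))
```

```text
16.43 pos [-0.4  0.6  9.1] rot [0.0015, 0.0002, -0.0016] f [ 0.9  0.8 -0.4] grip 85.0 0.0
[-0.351 -0.092  0.247  2.413  0.046  0.38  -0.027]
```

>>> {"op": "move_arm", "data": {"plan": [{"delta_pos":[0.0005,0,0.0015],"turn":[0,0,0],"fingers":0.15},{"delta_pos":[0.0005,0,0.0015],"turn":[0,0,0],"fingers":0.3},{"delta_pos":[0.0005,0,0.0015],"turn":[0,0,0],"fingers":0.5},{"delta_pos":[0.0005,0,0.0015],"turn":[0,0,0],"fingers":0.5},{"delta_pos":[0.0005,0,0.0015],"turn":[0,0,0],"fingers":0.5},{"delta_pos":[0.0005,0,0.0015],"turn":[0,0,0],"fingers":0.5}], "force": 60}}

```text
clock: 17.18
position: [0.4664, 0.0031, 0.0673]
ee_rot: [0.651, 0.728, 0.162, 0.144]
ft_force: [-9.1, -0.6, 12.0]
grip_width: 0.689
grasp_force: 61.2
```

Run:
```python
from h import *
o=st(D);print(np.round(o["joint_pos"],3),delta(o,toolR(EM),at(EM,[.001,0.002,.1])))
```

```text
17.18 pos [-0.6  1.   7.7] rot [0.001, 0.0002, -0.0018] f [-9.1 -0.6 12. ] grip 58.5 61.2
[-0.352 -0.088  0.246  2.413  0.045  0.377 -0.028] ([-0.2905, 0.0284, -0.023], [0.4373, 0.0028, -0.0156])
```

Tray gripped (58.5 mm, 61 N). I lift it and go to a viewpoint beside the empties to measure them past the held tray.

Run:
```python
from h import *
o=get_obs();print(delta(o,toolR(EM),at(EM,[.13,0.002,.25])))
```

```text
([-0.2884, 0.2088, -0.1043], [0.4373, 0.0028, -0.0156])
```

>>> {"op": "move_arm", "data": {"plan": [{"delta_pos":[0,0,-0.008],"turn":[0,0,0],"fingers":0.5},{"delta_pos":[0,0,-0.025],"turn":[0,0,0],"fingers":0.5},{"delta_pos":[0,0.012,-0.055],"turn":[0,0,0],"fingers":0.5},{"delta_pos":[0,0.034,-0.1],"turn":[0,0,0],"fingers":0.5},{"delta_pos":[-0.02,0.08,-0.13],"turn":[0.1,0,0],"fingers":0.5},{"delta_pos":[-0.06,0.11,-0.13],"turn":[0.2,0,0],"fingers":0.5},{"delta_pos":[-0.11,0.14,-0.12],"turn":[0.3,0.002,-0.01],"fingers":0.5},{"delta_pos":[-0.16,0.17,-0.11],"turn":[0.38,0.0028,-0.0156],"fingers":0.5},{"delta_pos":[-0.21,0.19,-0.105],"turn":[0.4373,0.0028,-0.0156],"fingers":0.5},{"delta_pos":[-0.25,0.2088,-0.1043],"turn":[0.4373,0.0028,-0.0156],"fingers":0.5},{"delta_pos":[-0.28,0.2088,-0.1043],"turn":[0.4373,0.0028,-0.0156],"fingers":0.5},{"delta_pos":[-0.2884,0.2088,-0.1043],"turn":[0.4373,0.0028,-0.0156],"fingers":0.5}]}}

```text
clock: 18.68
position: [0.6416, -0.2701, 0.2488]
ee_rot: [0.662, 0.75, -0.001, -0.001]
ft_force: [-0.1, -0.0, -2.8]
grip_width: 0.689
grasp_force: 67.0
```

>>> {"op": "move_arm", "data": {"plan": [{"delta_pos":[0,0,0],"turn":[0,0,0],"fingers":0.5},{"delta_pos":[0,0,0],"turn":[0,0,0],"fingers":0.5},{"delta_pos":[0,0,0],"turn":[0,0,0],"fingers":0.5}]}}

```text
clock: 19.05
position: [0.643, -0.266, 0.2499]
ee_rot: [0.66, 0.751, 0.0, 0.0]
ft_force: [0.3, -0.2, -2.6]
grip_width: 0.685
grasp_force: 67.0
```

Run:
```python
from h import *
w,P,ok,o=wrist("w9");st(EM,o);t=inframe(EM,P)
s=t[ok&(abs(t[...,0])<.04)&(abs(t[...,1])<.13)&(t[...,2]>.015)&(t[...,2]<.028)];print("EM",len(s),rect(s),s.min(0),s.max(0))
A=Ro.from_quat(o["ee_rot"]).as_matrix();q=(P-o["position"])@A
s=q[ok&(abs(q[...,0])<.13)&(abs(q[...,1])<.045)&(q[...,2]>-.03)&(q[...,2]<.02)];
print("held z hist",np.histogram(s[:,2],np.arange(-.03,.021,.004)))
s=s[(abs(s[:,0])>.03)];k=s[(s[:,2]<-.006)];print("held (tool x,y)",rect(k),np.median(k,0),k.min(0),k.max(0))
k=k[(abs(k[:,1])<.035)];c,*_=np.linalg.lstsq(np.c_[k[:,:2],np.ones(len(k))],k[:,2],rcond=None);print("plane",c)
```

```text
19.05 pos [130.6   3.4 249.9] rot [0.0003, -0.0003, 0.0018] f [ 0.3 -0.2 -2.6] grip 58.2 67.0
EM 2931 (array([0.8, 1. ]), array([215.7,  61.3]), 89.9) [-0.02989585 -0.10688921  0.01501517] [0.03153791 0.10884738 0.02436223]
held z hist (array([  348,   422,   393,  2950, 10701,  1986,  1789,  1615, 24019,
         185,     0,     0]), array([-0.03 , -0.026, -0.022, -0.018, -0.014, -0.01 , -0.006, -0.002,
        0.002,  0.006,  0.01 ,  0.014,  0.018]))
held (tool x,y) (array([33.8, -0.3]), array([ 60.8, 149.5]), 89.9) [ 0.05003576 -0.00020192 -0.01327836] [-0.04100635 -0.03078733 -0.01570404] [ 0.10851381  0.03007408 -0.00600857]
plane [-4.07060027e-03 -3.96284117e-05 -1.23123252e-02]
```

View pics/w9.png

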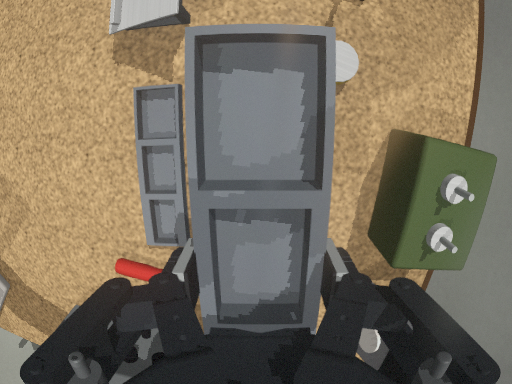

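The wrist view shows the empties tray at (160,165) beside the held tray. Their pose offsets are (0.8, 1.0) mm and (-0.3, 0.4) mm. I move over the empties.

>>> {"op": "move_arm", "data": {"plan": [{"delta_pos":[-0.0028,-0.05,0.03],"turn":[0,0,0.002],"fingers":0.5},{"delta_pos":[-0.0028,-0.1,0.08],"turn":[0,0,0.002],"fingers":0.5},{"delta_pos":[-0.0028,-0.1295,0.13],"turn":[0,0,0.002],"fingers":0.5},{"delta_pos":[-0.0028,-0.1295,0.17],"turn":[0,0,0.002],"fingers":0.5},{"delta_pos":[-0.0028,-0.1295,0.195],"turn":[0,0,0.002],"fingers":0.5},{"delta_pos":[-0.0028,-0.1295,0.205],"turn":[0,0,0.002],"fingers":0.5},{"delta_pos":[-0.0028,-0.1295,0.205],"turn":[0,0,0.002],"fingers":0.5},{"delta_pos":[-0.0028,-0.1295,0.205],"turn":[0,0,0.002],"fingers":0.5},{"delta_pos":[-0.0028,-0.1295,0.205],"turn":[0,0,0.002],"fingers":0.5}]}}

```text
clock: 20.23
position: [0.5152, -0.287, 0.0457]
ee_rot: [0.661, 0.75, 0.0, 0.001]
ft_force: [-0.1, -0.1, -2.2]
grip_width: 0.686
grasp_force: 67.0
```

Run:
```python
from h import *
w,P,ok,o=wrist("w10");st(EM,o);t=inframe(EM,P)
# scene cross-check: visible EM points below held tray
c=camera("top");cv2.imwrite("pics/t10.png",c["color"][:,:,::-1]);Q,k=cloud(c);q=inframe(EM,Q)
s=q[k&(abs(q[...,0])<.04)&(abs(q[...,1])<.13)&(q[...,2]>.04)&(q[...,2]<.065)];print("held(top)",rect(s),np.median(s[:,2]))
s=t[ok&(abs(t[...,0])<.05)&(t[...,1]>.04)&(t[...,1]<.13)&(t[...,2]>.05)&(t[...,2]<.065)];print("held(wrist)",s.min(0),s.max(0),np.median(s[:,2]))
```

```text
20.23 pos [ 1.2 -1.2 45.7] rot [0.0014, 0.001, -0.0019] f [-0.1 -0.1 -2.2] grip 58.3 67.0
held(top) (array([-0.5, 53.8]), array([106.3,  72.8]), 88.2) 0.04436027786226739
held(wrist) [-0.02930345  0.04000198  0.05000521] [0.03140348 0.10791881 0.06151441] 0.05883641862320954
```

>>> {"op": "move_arm", "data": {"plan": [{"delta_pos":[0.0014,0,0],"turn":[0.001,0.001,-0.002],"fingers":0.5},{"delta_pos":[0.0014,0,0.003],"turn":[0.001,0.001,-0.002],"fingers":0.5},{"delta_pos":[0.0014,0,0.007],"turn":[0.001,0.001,-0.002],"fingers":0.5},{"delta_pos":[0.0014,0,0.01],"turn":[0.001,0.001,-0.002],"fingers":0.5},{"delta_pos":[0.0014,0,0.012],"turn":[0.001,0.001,-0.002],"fingers":0.5},{"delta_pos":[0.0014,0,0.012],"turn":[0.001,0.001,-0.002],"fingers":0.5},{"delta_pos":[0.0014,0,0.012],"turn":[0.001,0.001,-0.002],"fingers":0.5}]}}

```text
clock: 21.2
position: [0.5145, -0.2854, 0.0327]
ee_rot: [0.661, 0.751, -0.0, -0.001]
ft_force: [-0.4, 0.1, -1.7]
grip_width: 0.687
grasp_force: 67.0
```

Run:
```python
from h import *
w,P,ok,o=wrist("w11");st(EM,o);t=inframe(EM,P)
for n,lo,hi in(("held",.038,.05),("below",.012,.028)):
    s=t[ok&(abs(t[...,0])<.04)&(t[...,1]>.03)&(t[...,1]<.13)&(t[...,2]>lo)&(t[...,2]<hi)];
    if len(s):print(n,len(s),np.round(s.min(0),4),np.round(s.max(0),4),np.median(s[:,2]))
c=camera("scene");Q,k=cloud(c);q=inframe(EM,Q)
m=k&(abs(q[...,0])<.05)&(abs(q[...,1])<.14)&(q[...,2]>.004);v,u=np.where(m);print(u.min(),u.max(),v.min(),v.max())
im=c["color"][max(v.min()-15,0):v.max()+15,max(0,u.min()-15):u.max()+15,::-1];cv2.imwrite("pics/s11.png",cv2.resize(im,None,fx=4,fy=4,interpolation=cv2.INTER_CUBIC));print(im.shape)
```

```text
21.2 pos [ 0.6  0.5 32.7] rot [-0.001, -0.0006, 0.0] f [-0.4  0.1 -1.7] grip 58.4 67.0
held 9667 [-0.0302  0.03    0.038 ] [0.0306 0.1091 0.0487] 0.046144028360353646
below 4252 [-0.0262  0.0407  0.0258] [0.0267 0.1052 0.028 ] 0.027684831187359663
90 201 46 309
(293, 141, 3)
```

>>> {"op": "move_arm", "data": {"plan": [{"delta_pos":[-0.0002,0.0005,0.0008],"turn":[0,0,0],"fingers":0.5},{"delta_pos":[-0.0002,0.0005,0.0016],"turn":[0,0,0],"fingers":0.5},{"delta_pos":[-0.0002,0.0005,0.0024],"turn":[0,0,0],"fingers":0.5},{"delta_pos":[-0.0002,0.0005,0.0024],"turn":[0,0,0],"fingers":0.5},{"delta_pos":[-0.0002,0.0005,0.0024],"turn":[0,0,0],"fingers":0.5}]}}

```text
clock: 21.92
position: [0.515, -0.2855, 0.0304]
ee_rot: [0.661, 0.751, -0.0, -0.001]
ft_force: [-2.5, 0.3, 1.8]
grip_width: 0.687
grasp_force: 67.6
```

Run:
```python
from h import *
w,P,ok,o=wrist("w12");st(EM,o);t=inframe(EM,P)
s=t[ok&(abs(t[...,0])<.04)&(t[...,1]>.03)&(t[...,1]<.13)&(t[...,2]>.036)&(t[...,2]<.05)];print(np.round(s.min(0),4),np.round(s.max(0),4),np.median(s[:,2]))
```

```text
21.93 pos [ 1.2  0.3 30.4] rot [-0.001, -0.0007, 0.0001] f [-2.5  0.3  1.8] grip 58.4 67.6
[-0.0296  0.03    0.036 ] [0.0311 0.1091 0.0464] 0.04382714430452314
```

In contact and lined up: x centre 0.75 against 0.8 mm, rim at 44 mm. I release slowly and retreat.

>>> {"op": "move_arm", "data": {"plan": [{"delta_pos":[0,0,0.0003],"turn":[0,0,0],"fingers":0.25},{"delta_pos":[0,0,0],"turn":[0,0,0],"fingers":0.15},{"delta_pos":[0,0,0],"turn":[0,0,0],"fingers":0},{"delta_pos":[0,0,0],"turn":[0,0,0],"fingers":0},{"delta_pos":[0,0,0],"turn":[0,0,0],"fingers":0},{"delta_pos":[0,0,-0.02],"turn":[0,0,0],"fingers":0},{"delta_pos":[0,0,-0.06],"turn":[0,0,0],"fingers":0},{"delta_pos":[0,-0.05,-0.11],"turn":[0,0,0],"fingers":0},{"delta_pos":[0,-0.08,-0.16],"turn":[0,0,0],"fingers":0},{"delta_pos":[0,-0.08,-0.18],"turn":[0,0,0],"fingers":0},{"delta_pos":[0,-0.08,-0.18],"turn":[0,0,0],"fingers":0},{"delta_pos":[0,-0.08,-0.18],"turn":[0,0,0],"fingers":0}]}}

```text
clock: 23.48
position: [0.4358, -0.2955, 0.2101]
ee_rot: [0.66, 0.751, -0.0, -0.001]
ft_force: [-0.3, 0.2, -0.2]
grip_width: 1.001
grasp_force: 0.0
```

Run:
```python
from h import *
w,P,ok,o=wrist("w13");st(EM,o);t=inframe(EM,P)
for lo,hi in((.037,.05),(-.001,.05)):
    s=t[ok&(abs(t[...,0])<.05)&(abs(t[...,1])<.125)&(t[...,2]>lo)&(t[...,2]<hi)&(t[...,2]>.006)];print(len(s),rect(s),np.round(s.min(0),4),np.round(s.max(0),4),np.median(s[:,2]))
# side profile at low-x side: points on side wall by height
for lo,hi in((.004,.018),(.026,.04)):
    s=t[ok&(abs(t[...,1])<.09)&(t[...,0]<-.02)&(t[...,0]>-.045)&(t[...,2]>lo)&(t[...,2]<hi)];print("side",lo,len(s),np.round(np.percentile(s[:,0],[10,50,90]),4) if len(s) else '')
c=camera("scene");im=c["color"][::-1][::-1][200:330,90:240,::-1];im=cv2.resize(im,None,fx=4,fy=4,interpolation=cv2.INTER_CUBIC)
cv2.imwrite("pics/s13.png",im)
```

```text
23.48 pos [-78.7   0.5 210.1] rot [-0.0014, -0.0009, 0.0005] f [-0.3  0.2 -0.2] grip 85.1 0.0
4058 (array([0.8, 0.6]), array([216.3,  61.2]), 90.0) [-0.0298 -0.1075  0.037 ] [0.0314 0.1088 0.0469] 0.043939097415808634
11224 (array([0.6, 0.8]), array([216.6,  61.7]), 89.9) [-0.0305 -0.1075  0.006 ] [0.0314 0.1092 0.0469] 0.027012540647128352
side 0.004 272 [-0.0298 -0.0294 -0.0291]
side 0.026 365 [-0.0295 -0.0289 -0.0214]
```

View pics/s13.png

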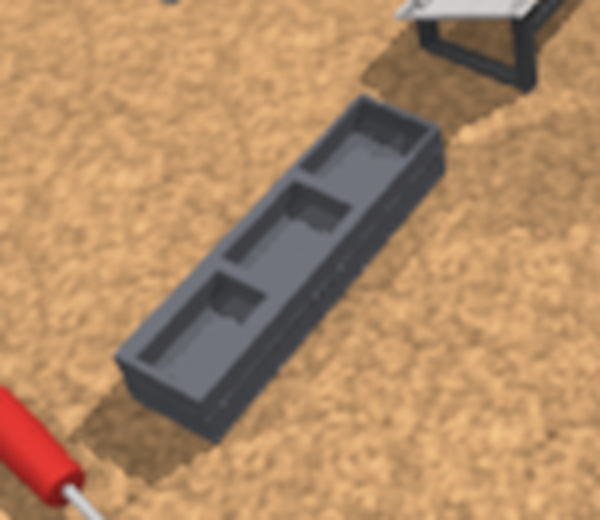

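View pics/w13.png

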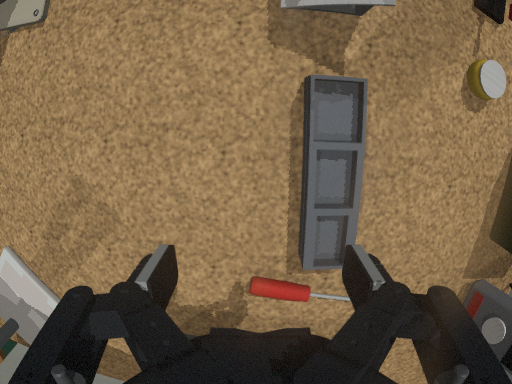

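The scene crop shows the two trays stacked flush, with edges lined up at (280,270). The wrist view shows the gripper clear of everything. Handing in.

```bash
python3 -c "
from workcell import *
print(hand_in())"
```

```text
the job is handed in; nothing more can be done
None
```

I handed the job in at about 23.5 s of the 72 s: the green and orange modules measure fully home in the receiver's matching pockets, and the emptied tray sits on the empties tray with edges lined up to about 0.5 mm, gripper open and clear. I steered clear of the other bench items but did not re-measure them.

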